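# Roll the thick bend mandrel out of its spring clips and lay it in the V blocks

## Robot

A 6-joint arm with a two-finger parallel gripper is mounted at the origin on the work surface. World frame = base frame: x ahead of the robot, y to its left, z up, the work surface at z = 0. Lengths are in m, angles in degrees, forces in N, time in s.
With the tool pointing down it reaches from about 0.275 to 0.975 m from the base axis. Payload 8.4 kg.
Tool frame: the origin (TCP) lies at the very end of the fingers, on their centre line; the grasp point (between the pads) lies 19 mm behind it; z points along the fingers, y is the direction in which the jaws open and shut (so a half turn about z gives the same grasp; the last joint's range is limited). The gripper opens to 92 mm and grips with 3 to 60 N. Pads are 20 mm wide; open, the fingers measure 128 mm over their backs; the gripper's body (75 mm by 189 mm) begins 69 mm behind the grasp point.
Start: joints at [75.264, 20.225, 93.587, -0, 66.188, -0.138], TCP at [0.158, 0.605, 0.215] pointing down, gripper open.
Joint ranges: [-150.9, 150.9], [-52.94, 120.26], [3.33, 152.33], [-74.26, 254.26], [0, 154.13], [-172.89, 172.89]. Speed limits (degrees/s): [127.2, 127.2, 159.86, 180, 180, 180].

## Interface

Orientations are given as [roll, pitch, yaw] about the fixed x, y, z axes, in that order (R = Rz(yaw) Ry(pitch) Rx(roll)).
In Python, from workcell import env, grab_frame, get_calibration, sign_off gives the robot as it stands.
- The arm moves only by the tool play_rows, never from a script. Its argument "motion" is a list that holds one entry, the list of rows, each a list of 7 numbers: the shift along the tool's x, y, z in mm, then the turn, a rotation vector about the tool's x, y, z in rad, then the closure, from -1 (fully open) to 1 (shut). In form: [[[tx, ty, tz, wx, wy, wz, hand], ...]]. A call has 1 to 12 rows; each row is the pose to reach, as a shift and turn from the pose measured when the call began, along the tool's axes at that moment; what a row does not reach only later rows make up. A row lasts 1/10 s, in which the tool goes at most 50 mm and 8.59 degrees, less where a joint would pass 70% of its speed; a pose out of reach is approached as far as the arm can. A call with a gripper value outside its range is refused whole. The fingers move at their own pace and stop on an object; the grip force is fixed at half the most. Time passes only in rows, so rows that repeat a pose let the fingers close. It gives the time, the measured TCP pose, the force and the opening at its end, in the units of the state.
- env.state(): the state, without advancing time (a new reading comes with each control period).
- grab_frame(name): name is "side" or "top" or "wrist"; returns (picture, depth): 400x640x3 uint8, red, green, blue; 400x640 float32, m along the optical axis (not along the pixel's ray), 0 where there is no reading.
- get_calibration(name): a dict with "mtx" (3x3 intrinsics, pixels), "xyz" and "rotation" of the camera in the world; the wrist camera has in their place "hand_eye" (4x4, takes a point from camera to tool coordinates, whose origin is the TCP and whose axes are the flange's). Camera axes: x right, y down, z forward; pixel columns grow to the right and rows downward; lengths in m; the calibration is good to about 2 mm. A picture is of the moment at which its call begins: read the wrist's pose just before it. get_calibration takes no time and is no camera call.
- sign_off(): hands the job in, once; it reports no verdict.
The state is a dict: "time_s": time; "qpos": joint angles; "joint_vel": joint speeds; "joint_efforts": joint torques, N m; "tool_pos": TCP position; "orientation": TCP orientation; "contact_force": force on the tool from outside, world axes, zero at the start; "torque": the same for the moment, N m; "width": opening from 0.0 (shut) to 1.0 (fully open).
Only numpy, scipy, OpenCV 4.12 (cv2) and the standard library are available. Lean on these libraries where they do the work, as an engineer would, in place of code of your own. Each camera call takes 0.05 s, during which the arm holds its last target.

## Task

Set the tester's plate up for the next bend test: roll the thick mandrel sideways out of the open side of its spring clips (the clips hook over its top, so it cannot be pulled straight up), then lay it down gently in the pair of V blocks on the aluminium plate, resting in both and centred along its length, and let go. Leave the thin mandrel in its own clips.

Things in the scene. Friction and masses are not known exactly. Their poses are not given: they have to be found in the camera images.
- thick_mid (a point): Centre of the thick mandrel, the one to move: plain round steel bar, 25 mm across, 150 mm long, 0.2 to 0.45 kg. Its y axis runs along the bar. It lies level, axis 47.5 mm above the bench, in two 12 mm wide clips 50 mm either side of its middle. The 88 mm between the clips is free for fingers down to the 8 mm thick base plate (low lip at its open edge, 14 mm high).
- thick_rack: Fixed clip rack of the thick mandrel. Origin on the bench below the bar's middle; y along the bar, x level to the OPEN side, z up; turned within 17 degrees. Fixed hooks (65 mm high) cover the bar's back and top, cheeks its ends. On the x side sprung lips stand 7 mm above its underside; about 10 N sideways presses them down. 40 mm along x at its start height the bar is free to lift.
- vseat (a point): Centre of the thick mandrel once seated, 52 mm above the bench, midway between two dark steel V blocks on a fixed 150 x 160 x 12 mm aluminium plate. y along the seated bar, x level across, z up; turned within 17 degrees. Blocks at y = -48 and 48 mm, 16 mm thick, tops 52 mm high; 90 degree notches 36 mm wide; 80 mm free between. Edge rails at x = -66 and 66 mm, 25 mm high with knobs.
- thin_mid (a point): Centre of the thin mandrel, to be left alone: plain round steel bar, 16 mm across, 150 mm long, y axis along it, lying 43 mm above the bench in the clips of a rack of its own that looks like the thick one's.
Not all that is in view belongs to the job. What is shaped like the part that bears vseat but pink is not meant. Leave any turquoise look-alike of the part that bears thick_mid alone.

How it is judged:
By the outcome, as a careful person would: the job done as asked, in the order asked, and still so for the second after the job is handed in, with the robot touching nothing.
It also fails if it takes over 40 s, if anything falls off the work surface, if the arm or the gripper's body presses on something with over 40 N, if the wrist force passes 120 N, or if a joint passes its speed limit or range.

## Working session

There is one attempt and no reset: what is moved stays moved. The work goes in short steps, Python scripts to look and compute and a tool call to move; the robot and the scene stay as the last step left them, time stands still between calls to the robot, and variables do not carry over. Pictures are saved under pics/ and viewed, and the job is handed in when it is done.

Besides the shell and the picture viewer there is one more tool, called by a JSON object that holds its "method" and its "body", one argument or row to a line. play_rows: Moves the arm, as the interface text tells. Its arguments: {"type":"object","properties":{"motion":{"type":"array"}},"required":["motion"]}

```bash
mkdir -p pics; ls; python3 - <<'E'
from workcell import env, grab_frame, get_calibration
import cv2,numpy as np
print(env.state())
for n in ["top","side","wrist"]:
    p,d=grab_frame(n); cv2.imwrite(f"pics/{n}0.png",p[:,:,::-1]); np.savez(f"{n}0.npz",p=p,d=d)
    print(n,get_calibration(n))
E
```

```text
pics
{'time_s': 0.0, 'qpos': array([ 7.52652565e+01,  2.02607061e+01,  9.36285157e+01, -1.58030775e-03,
        6.61872703e+01, -1.36454471e-01]), 'joint_vel': array([ 0.07078483, -0.12987628,  0.01053917,  0.08465311,  0.07269615,
       -0.03335904]), 'joint_efforts': array([-1.01815349e-03, -5.93865323e+01, -3.34211969e+01,  6.95893401e-02,
        2.35832896e-02, -1.56245605e-04]), 'tool_pos': array([0.15739914, 0.60435289, 0.21388728]), 'orientation': array([-1.79923505e+02,  1.26274713e-03,  1.65402351e+02]), 'contact_force': array([0.43951794, 0.57296836, 0.92777659]), 'torque': array([-0.01831057, -0.00839931, -0.0240013 ]), 'width': 1.002639853508669}
top {'mtx': array([[391.03867029,   0.        , 316.60268914],
       [  0.        , 391.03867029, 201.22868318],
       [  0.        ,   0.        ,   1.        ]]), 'xyz': array([ 0.23999947, -0.00689861,  0.93429531]), 'rotation': array([-169.24040035,    1.92272632,  -90.90742108])}
side {'mtx': array([[375.45419624,   0.        , 317.48723085],
       [  0.        , 375.45419624, 197.92998912],
       [  0.        ,   0.        ,   1.        ]]), 'xyz': array([ 0.13372438, -0.61498585,  0.47019477]), 'rotation': array([-1.21742958e+02,  8.75047713e-02, -2.33924566e+01])}
wrist {'mtx': array([[326.34837119,   0.        , 321.67995392],
       [  0.        , 326.34837119, 197.22629629],
       [  0.        ,   0.        ,   1.        ]]), 'hand_eye': array([[-1.93287014e-05, -9.60012860e-01, -2.79955902e-01,
         7.88987205e-02],
       [ 9.99999753e-01, -2.15359752e-04,  6.69460560e-04,
         1.02049520e-04],
       [-7.02981981e-04, -2.79955820e-01,  9.60012627e-01,
        -1.69495838e-01],
       [ 0.00000000e+00,  0.00000000e+00,  0.00000000e+00,
         1.00000000e+00]])}
```

View pics/top0.png

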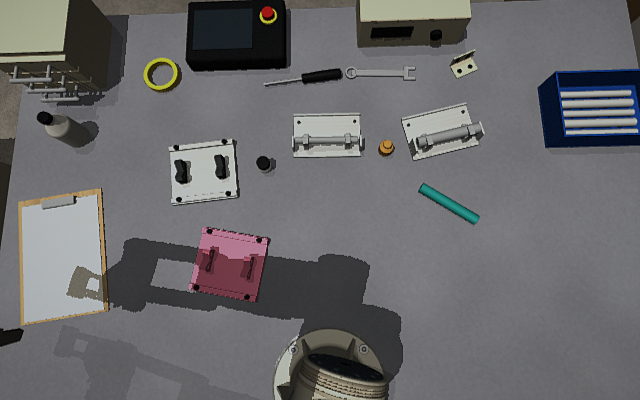

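View pics/side0.png

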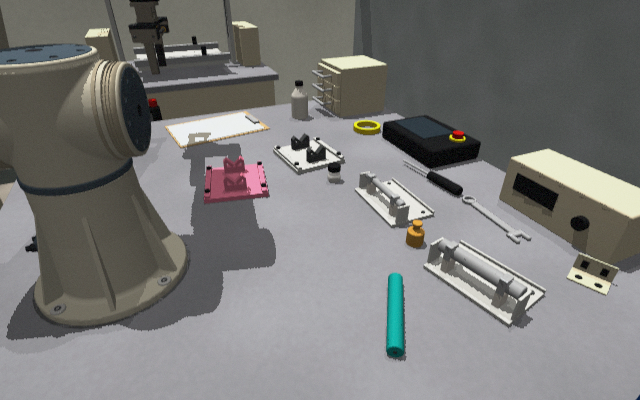

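View pics/wrist0.png

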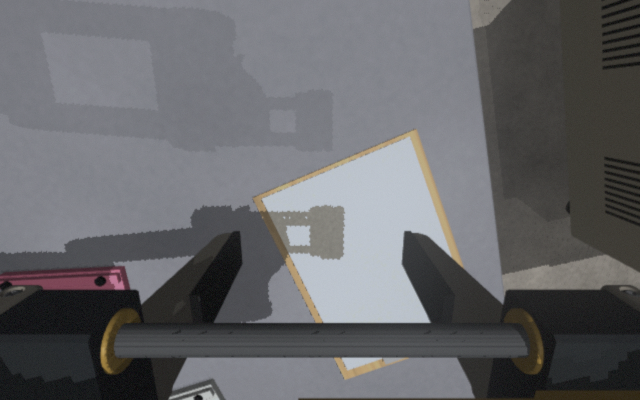

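```bash
cat > h.py <<'E'
import numpy as np, cv2
from scipy.spatial.transform import Rotation as R
from workcell import get_calibration
def rot(o): return R.from_euler('xyz',o,degrees=True).as_matrix()
def cloud(n,d,st=None):
    c=get_calibration(n);K=c['mtx'];v,u=np.mgrid[:400,:640]
    P=np.stack([(u-K[0,2])/K[0,0]*d,(v-K[1,2])/K[1,1]*d,d],-1)
    if n=='wrist':
        H=c['hand_eye'];P=P@H[:3,:3].T+H[:3,3];return P@rot(st['orientation']).T+st['tool_pos']
    return P@rot(c['rotation']).T+c['xyz']
E
python3 - <<'E'
from h import *
for n in ['top','side']:
    f=np.load(n+'0.npz');P=cloud(n,f['d']);np.save(n+'P.npy',P)
    pts={'top':[(327,140),(447,133),(182,170),(222,165),(230,262),(360,220),(447,205),(500,200)],'side':[(387,201),(480,265),(294,145),(316,153)]}[n]
    for u,v in pts: print(n,u,v,P[v,u].round(4))
f=np.load('top0.npz')['p'][:,:,::-1]
cv2.imwrite('pics/a.png',cv2.resize(f[95:170,285:495],None,fx=3.8,fy=3.8,interpolation=cv2.INTER_CUBIC))
cv2.imwrite('pics/b.png',cv2.resize(f[130:215,160:250],None,fx=6,fy=6,interpolation=cv2.INTER_CUBIC))
f=np.load('side0.npz')['p'][:,:,::-1]
cv2.imwrite('pics/c.png',cv2.resize(f[160:330,340:550],None,fx=3.5,fy=3.5,interpolation=cv2.INTER_CUBIC))
E
```

```text
top 327 140 [ 0.5557 -0.0069  0.0503]
top 447 133 [ 0.5614 -0.2862  0.0605]
top 182 170 [0.4954 0.3439 0.034 ]
top 222 165 [0.5042 0.2458 0.0383]
top 230 262 [0.275  0.2273 0.0115]
top 360 220 [ 0.3701 -0.082  -0.0016]
top 447 205 [ 0.3979 -0.2843  0.0234]
top 500 200 [ 0.4117 -0.4188 -0.0017]
side 387 201 [ 0.5718 -0.005   0.0076]
side 480 265 [ 0.5572 -0.2972  0.0576]
side 294 145 [0.4717 0.3402 0.0262]
side 316 153 [0.5019 0.2479 0.0343]
```

View pics/a.png

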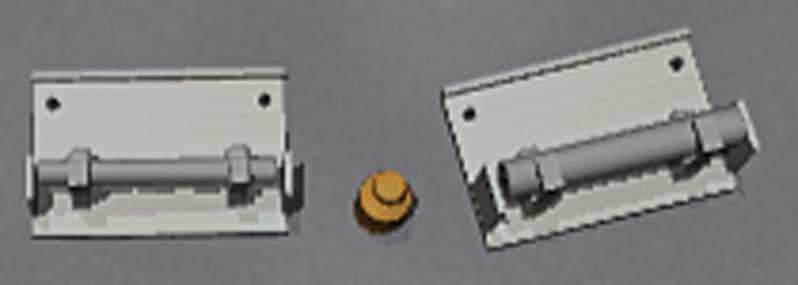

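View pics/b.png

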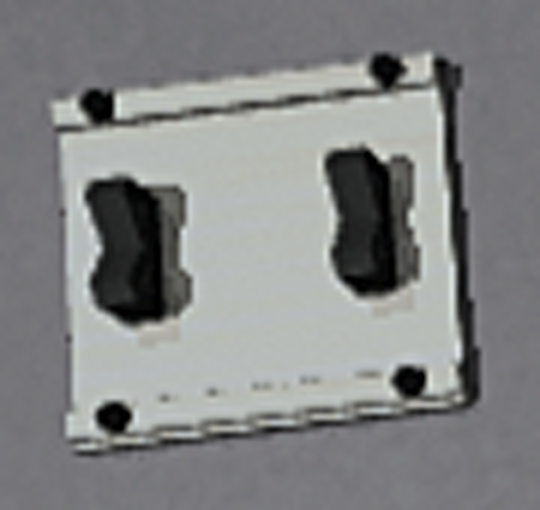

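View pics/c.png

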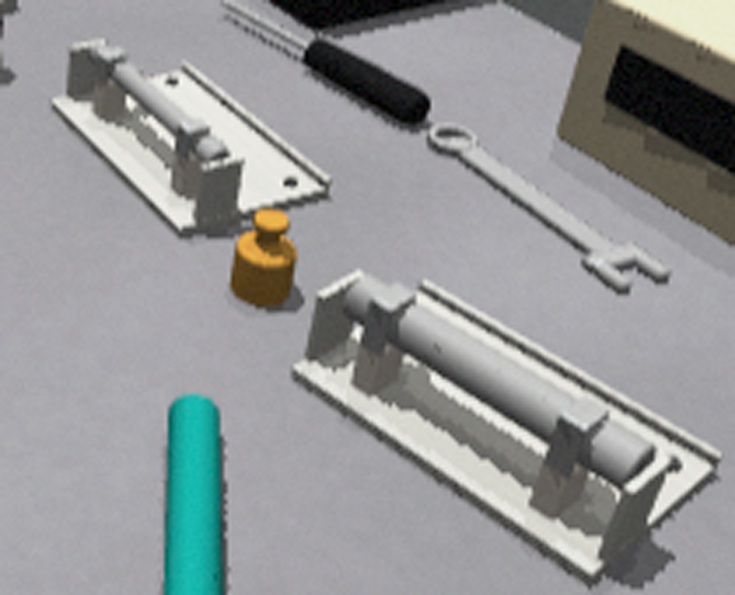

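```bash
python3 - <<'E'
from h import *
for n in ['top','side']:
    P=np.load(n+'P.npy')
    m=(P[...,0]>.5)&(P[...,0]<.62)&(P[...,1]>-.39)&(P[...,1]<-.2)&(P[...,2]>.04)&(P[...,2]<.062)
    q=P[m]; print(n,len(q),q.mean(0),q.min(0),q.max(0))
    xy=q[:,:2]-q[:,:2].mean(0);w,v=np.linalg.eigh(xy.T@xy);d=v[:,1];print(np.degrees(np.arctan2(-d[0],d[1])))
    t=xy@d;s=xy@v[:,0];print(t.min(),t.max(),np.percentile(s,[1,50,99]))
    # other heights
    for lo,hi in[(.06,.1),(.1,.2)]:
        m=(P[...,0]>.4)&(P[...,0]<.75)&(P[...,1]>-.5)&(P[...,1]<-.1)&(P[...,2]>lo)&(P[...,2]<hi)
        q=P[m];print(lo,len(q),q.min(0) if len(q) else'',q.max(0) if len(q) else '')
    # plate V
    m=(P[...,0]>.38)&(P[...,0]<.62)&(P[...,1]>.18)&(P[...,1]<.42)&(P[...,2]>.006)&(P[...,2]<.06)
    q=P[m];r=cv2.minAreaRect((q[:,:2]*1000).astype(np.float32));print('plate',len(q),r,np.histogram(q[:,2],10))
    m=m&(P[...,2]>.035);q=P[m];
    for s in (q[:,1]>.3,q[:,1]<.3): print('blk',s.sum(),q[s].mean(0),q[s].min(0),q[s].max(0))
E
```

```text
top 721 [ 0.5579996  -0.28868307  0.05498908] [ 0.5228403  -0.3743224   0.04011329] [ 0.59083575 -0.20664458  0.06196182]
12.338613804512889
-0.08510270989425196 0.08184845050207926 [-0.01935891  0.00060665  0.01615631]
0.06 177 [ 0.53220764 -0.36158482  0.0600351 ] [ 0.57903009 -0.22059833  0.06754452]
0.1 0  
plate 3846 ((496.2673034667969, 300.7574768066406), (148.30487060546875, 161.14210510253906), 5.851967811584473) (array([ 704, 1956,  472,  273,   69,   44,   77,   72,  118,   61]), array([0.00619204, 0.01100269, 0.01581334, 0.02062399, 0.02543464,
       0.03024529, 0.03505594, 0.03986659, 0.04467724, 0.04948789,
       0.05429854]))
blk 171 [0.49141644 0.34730734 0.04419922] [0.46629748 0.33740703 0.03502593] [0.51888758 0.35864767 0.05429854]
blk 159 [0.50124243 0.25220286 0.04478322] [0.47560871 0.24257641 0.03505417] [0.52790133 0.26391354 0.05303751]
side 1558 [ 0.55735525 -0.30155347  0.05288528] [ 0.52405488 -0.37533538  0.04004032] [ 0.59460331 -0.20628743  0.06193296]
13.529216037378824
-0.07297179354047237 0.09410347873872148 [-0.01631968  0.00163128  0.01224132]
0.06 246 [ 0.53316277 -0.36327147  0.06000039] [ 0.58024766 -0.22637473  0.06642829]
0.1 0  
plate 1566 ((496.7540283203125, 300.26507568359375), (149.7244873046875, 163.65684509277344), 6.93145227432251) (array([132, 694, 185, 196,  90,  55,  57,  62,  55,  40]), array([0.00605131, 0.01069235, 0.01533338, 0.01997442, 0.02461545,
       0.02925649, 0.03389752, 0.03853856, 0.0431796 , 0.04782063,
       0.05246167]))
blk 92 [0.49168629 0.34571394 0.04306625] [0.46619237 0.33745993 0.03514955] [0.52060007 0.35919414 0.05242148]
blk 108 [0.50189511 0.25054213 0.0430207 ] [0.47605173 0.24195806 0.0352047 ] [0.53075923 0.26373535 0.05246167]
```

```bash
cat > mv.py <<'E'
import sys
from h import *
from workcell import env
# usage: mv.py x y z(m) yaw -> tool shift mm, rotvec for a tool-down target
def shift(x,y,z,yaw):
    s=env.state();A=rot(s['orientation'])
    d=A.T@(np.array([x,y,z])-s['tool_pos'])*1000
    w=R.from_matrix(A.T@rot([180,0,yaw])).as_rotvec()
    return d.round(1),w.round(4)
if __name__=='__main__':
    a=list(map(float,sys.argv[1:]))
    for i in range(0,len(a),4): print(*shift(*a[i:i+4]))
E
python3 mv.py .48 .30 .24 96
```

```text
[-388.9 -213.4  -25.8] [-1.0000e-03  6.0000e-04  1.2113e+00]
```

{"method": "play_rows", "body": {
  "motion": [
    [[-39,-21,-3,0,0,0.121,-1],[-78,-43,-5,0,0,0.242,-1],[-117,-64,-8,0,0,0.363,-1],[-156,-85,-10,0,0,0.484,-1],[-194,-107,-13,0,0,0.606,-1],[-233,-128,-15,0,0,0.727,-1],[-272,-149,-18,0,0,0.848,-1],[-311,-171,-21,0,0,0.969,-1],[-350,-192,-23,0,0,1.09,-1],[-389,-213,-26,0,0,1.211,-1],[-389,-213,-26,0,0,1.211,-1]]
  ]
}}

```text
time_s: 1.25
tool_pos: [0.4835, 0.2972, 0.2405]
orientation: [179.9, 0.1, 95.6]
contact_force: [0.3, -0.7, 0.4]
width: 1.003
```

```bash
cat > look.py <<'E'
import sys
from h import *
from workcell import env,grab_frame
n=sys.argv[1]; s=env.state(); p,d=grab_frame('wrist')
print(s['time_s'],s['tool_pos'].round(4),s['orientation'].round(2),s['contact_force'].round(2),s['width'])
cv2.imwrite(f'pics/{n}.png',p[:,:,::-1]); P=cloud('wrist',d,s); np.savez(n+'.npz',p=p,d=d,P=P)
E
python3 look.py w1; python3 mv.py .557 -.29 .24 103
```

```text
1.25 [0.4835 0.2972 0.2405] [1.7993e+02 1.0000e-01 9.5580e+01] [ 0.34 -0.66  0.41] 1.002520220349695
[-593.3   15.4    0.8] [-0.0004  0.0011 -0.1255]
```

View pics/w1.png

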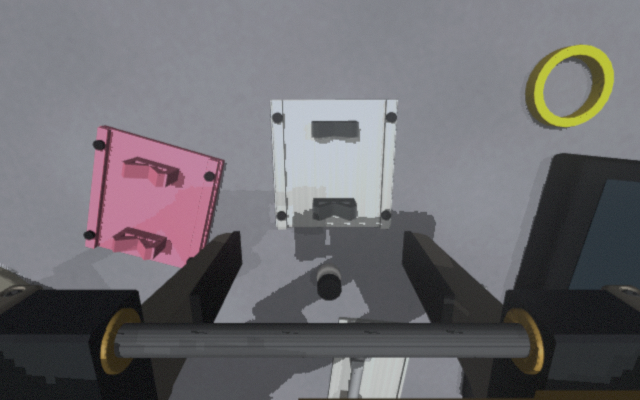

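```bash
cat > fitv.py <<'E'
import sys
from h import *
P=np.load(sys.argv[1]+'.npz')['P']
m=(P[...,0]>.38)&(P[...,0]<.62)&(P[...,1]>.2)&(P[...,1]<.42)&(P[...,2]>.006)&(P[...,2]<.06)
q=P[m];r=cv2.minAreaRect((q[:,:2]*1000).astype(np.float32));print('plate',len(q),r)
q=P[m&(P[...,2]>.042)];
c=[]
for s in (q[:,1]>.3,q[:,1]<.3):
    b=q[s];print('blk',len(b),b.mean(0),b.min(0),b.max(0), cv2.minAreaRect((b[:,:2]*1000).astype(np.float32)));c.append(b.mean(0))
d=c[0]-c[1];print(np.degrees(np.arctan2(-d[0],d[1])),(c[0]+c[1])/2)
# notch profile: lowest line in each block
b=P[m]; 
E
python3 fitv.py w1
```

```text
plate 15382 ((498.0464782714844, 300.35302734375), (150.3719940185547, 159.55279541015625), 5.797163486480713)
blk 485 [0.49340502 0.34844042 0.04719886] [0.46682831 0.337888   0.04202621] [0.51971054 0.35886923 0.05271754] ((493.12872314453125, 348.3331298828125), (51.92279815673828, 16.12835693359375), 6.110684871673584)
blk 418 [0.50224081 0.25335681 0.04701542] [0.47636055 0.24217839 0.04206174] [0.52836466 0.26330387 0.05241016] ((502.8549499511719, 252.86581420898438), (51.9779167175293, 16.64220428466797), 5.8462653160095215)
5.309053383117366 [0.49782292 0.30089861 0.04710714]
```

{"method": "play_rows", "body": {
  "motion": [
    [[-49,1,0,0,0,-0.01,-1],[-99,3,0,0,0,-0.021,-1],[-148,4,0,0,0,-0.031,-1],[-198,5,0,0,0,-0.042,-1],[-247,6,0,0,0,-0.052,-1],[-297,8,0,0,0,-0.063,-1],[-346,9,0,0,0,-0.073,-1],[-396,10,0,0,0,-0.084,-1],[-445,12,0,0,0,-0.094,-1],[-494,13,0,0,0,-0.105,-1],[-544,14,1,0,0,-0.115,-1],[-593,15,1,0,0,-0.126,-1]]
  ]
}}

```text
time_s: 2.5
tool_pos: [0.5568, -0.2901, 0.2395]
orientation: [-180.0, 0.0, 103.2]
contact_force: [1.0, 0.8, -0.6]
width: 1.001
```

```bash
python3 look.py w2
```

```text
2.5 [ 0.5568 -0.2901  0.2395] [-1.7997e+02  1.0000e-02  1.0322e+02] [ 0.99  0.82 -0.58] 1.0011020936878265
```

View pics/w2.png

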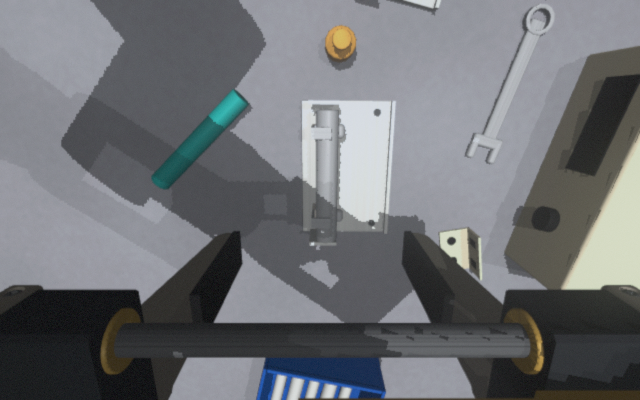

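```bash
cat > fitb.py <<'E'
import sys
from h import *
from scipy.optimize import least_squares
P=np.load(sys.argv[1]+'.npz')['P'].reshape(-1,3)
cx,cy,cz,ya=.557,-.291,.0475,np.radians(13)
for it in range(4):
    X=np.array([np.cos(ya),np.sin(ya)]);Y=np.array([-X[1],X[0]])
    r=P[:,:2]-[cx,cy];x=r@X;y=r@Y;z=P[:,2]
    m=(abs(y)<.035)&(abs(x)<.013)&(z>.048)&(z<.064)
    q=P[m]
    def f(p):
        X=np.array([np.cos(p[2]),np.sin(p[2])]);s=(q[:,:2]-[cx,cy])@X-p[0];return np.hypot(s,q[:,2]-p[1])-.0125
    o=least_squares(f,[0,.0475,ya],loss='soft_l1',f_scale=.001);ya=o.x[2];X=np.array([np.cos(ya),np.sin(ya)]);cx+=o.x[0]*X[0];cy+=o.x[0]*X[1]
    Y=np.array([-X[1],X[0]]);r=P[:,:2]-[cx,cy]
    print(len(q),cx,cy,o.x[1],np.degrees(ya),np.abs(o.fun).mean())
# length: bar points & clips & plate
x=r@X;y=r@Y;z=P[:,2]
for lo,hi in [(.055,.0625),(.0625,.07)]:
    m=(abs(x)<.02)&(abs(y)<.1)&(z>lo)&(z<hi);print(lo,np.histogram(y[m],np.arange(-.1,.101,.01))[0])
m=(abs(y)<.12)&(abs(x)<.12)&(z>.005)&(z<.07);print('rect',cv2.minAreaRect((np.c_[x,y][m]*1000).astype(np.float32)))
m=(abs(x)<.006)&(abs(y)<.1)&(z>.057)&(z<.0625);print('bar y',y[m].min(),y[m].max())
m=(abs(x)<.02)&(abs(y)<.1)&(z>.063)&(z<.07);print('hooks',[ (y[m&s].min(),y[m&s].max()) for s in (y>0,y<0) if (m&s).any()])
E
python3 fitb.py w2
```

```text
1099 0.5621792243045781 -0.2898111491307294 0.04663146498909072 12.927853316535462 0.0005200887197675708
1321 0.5620605307021311 -0.28983843720962577 0.04659829920264975 12.947515107151679 0.0004908769247596511
1321 0.5620605306884096 -0.2898384372127804 0.04659829919832353 12.947515115007455 0.0004908769245038838
1321 0.5620605306884047 -0.2898384372127815 0.046598299198322334 12.947515114891258 0.000490876924504116
0.055 [  0   0  87 124  44 105 131 136 145 141 143 148 163 151  77 112 174  49
   0   0]
0.0625 [  0   0   0   0 109  89   0   0   0   0   0   0   0   0 125  98   0   0
   0   0]
rect ((-20.002960205078125, 4.606292724609375), (178.263427734375, 200.19833374023438), 89.78553771972656)
bar y -0.07671723123987266 0.07234348284883212
hooks [(np.float64(0.043029611603187204), np.float64(0.05448042962499943)), (np.float64(-0.056980548426410454), np.float64(-0.044462333542252964))]
```

```bash
python3 mv.py .5624 -.2913 .1 102.95 .5624 -.2913 .0285 102.95
```

```text
[  4.9   6.1 139.4] [-0.0006  0.0046  0.0036]
[  5.2   6.2 210.9] [-0.0006  0.0046  0.0036]
```

{"method": "play_rows", "body": {
  "motion": [
    [[5,6,40,0,0,0.004,-1],[5,6,80,0,0,0.004,-1],[5,6,120,0,0,0.004,-1],[5,6,150,0,0,0.004,-1],[5,6,170,0,0,0.004,-1],[5,6,190,0,0,0.004,-1],[5,6,203,0,0,0.004,-1],[5,6,210,0,0,0.004,-1],[5,6,210,0,0,0.004,-1]]
  ]
}}

```text
time_s: 3.45
tool_pos: [0.5621, -0.2907, 0.0288]
orientation: [-179.9, 0.2, 103.0]
contact_force: [-1.2, -1.0, -0.3]
width: 1.002
```

```bash
python3 look.py w3;  python3 mv.py .5624 -.2913 .0285 102.95
```

```text
3.45 [ 0.5621 -0.2907  0.0288] [-179.92    0.22  102.99] [-1.18 -0.95 -0.26] 1.0018404721078784
[-0.1 -0.2  1.1] [-0.0005  0.0046  0.0004]
```

View pics/w3.png

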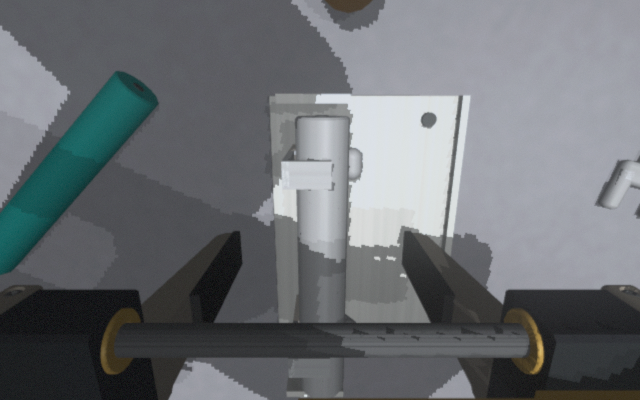

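{"method": "play_rows", "body": {
  "motion": [
    [[0,0,0,0,0,0,0.2],[0,0,0,0,0,0,0.4],[0,0,0,0,0,0,1],[0,0,0,0,0,0,1],[0,0,0,0,0,0,1],[0,0,0,0,0,0,1],[0,0,0,0,0,0,1]]
  ]
}}

```text
time_s: 4.2
tool_pos: [0.5625, -0.2912, 0.0296]
orientation: [-180.0, 0.3, 103.0]
contact_force: [-0.3, 0.5, 0.2]
width: 0.411
```

{"method": "play_rows", "body": {
  "motion": [
    [[0,0,0,0,0,0,1],[0,0,0,0,0,0,1],[0,0,0,0,0,0,1],[0,0,0,0,0,0,1]]
  ]
}}

```text
time_s: 4.6
tool_pos: [0.5625, -0.2912, 0.0296]
orientation: [-180.0, 0.3, 103.0]
contact_force: [-0.4, -0.1, -0.1]
width: 0.264
```

{"method": "play_rows", "body": {
  "motion": [
    [[0,3,0,0,0,0,1],[0,6,0,0,0,0,1],[0,9,0,0,0,0,1],[0,12,0,0,0,0,1],[0,15,0,0,0,0,1],[0,18,0,0,0,0,1]]
  ]
}}

```text
time_s: 5.2
tool_pos: [0.5781, -0.287, 0.0292]
orientation: [-179.8, 0.2, 103.0]
contact_force: [-6.6, -1.8, 5.0]
width: 0.26
```

{"method": "play_rows", "body": {
  "motion": [
    [[0,4,0,0,0,0,1],[0,8,0,0,0,0,1],[0,12,0,0,0,0,1],[0,16,0,0,0,0,1],[0,20,0,0,0,0,1],[0,24,0,0,0,0,1],[0,27,0,0,0,0,1],[0,27,0,0,0,0,1]]
  ]
}}

```text
time_s: 6.0
tool_pos: [0.6048, -0.2808, 0.0289]
orientation: [-179.8, 0.2, 103.0]
contact_force: [0.8, 0.1, -2.0]
width: 0.263
```

```bash
python3 look.py w4
```

```text
6.0 [ 0.6048 -0.2808  0.0289] [-1.7976e+02  1.7000e-01  1.0300e+02] [ 0.81  0.13 -2.05] 0.26348036178138456
```

View pics/w4.png

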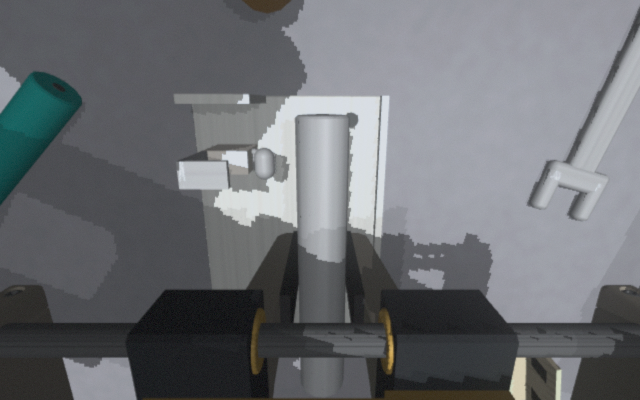

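{"method": "play_rows", "body": {
  "motion": [
    [[0,0,-10,0,0,0,1],[0,0,-30,0,0,0,1],[0,0,-60,0,0,0,1],[0,0,-95,0,0,0,1],[0,0,-120,0,0,0,1],[0,0,-120,0,0,0,1]]
  ]
}}

```text
time_s: 6.65
tool_pos: [0.6072, -0.2815, 0.1537]
orientation: [179.9, 0.4, 103.0]
contact_force: [0.8, -0.2, -2.3]
width: 0.262
```

```bash
python3 look.py w5; cat > tb.py <<'E'
import sys
from h import *
f=np.load(sys.argv[1]+'.npz');d=f['d']
c=get_calibration('wrist');K=c['mtx'];v,u=np.mgrid[:400,:640];H=c['hand_eye']
P=np.stack([(u-K[0,2])/K[0,0]*d,(v-K[1,2])/K[1,1]*d,d],-1)@H[:3,:3].T+H[:3,3]
q=P[(abs(P[...,1])<.02)&(P[...,2]>-.035)&(P[...,2]<.0)&(P[...,0]>.012)&(P[...,0]<.11)&(d>0)]
print(len(q),q.min(0),q.max(0))
from scipy.optimize import least_squares
def g(p):
    yc=p[0]+p[1]*q[:,0];zc=p[2]+p[3]*q[:,0];return np.hypot(q[:,1]-yc,q[:,2]-zc)-.0125
o=least_squares(g,[0,0,-.019,0],loss='soft_l1',f_scale=.001);print('y0,slope,z0,slope',o.x.round(4),abs(o.fun).mean())
print(np.percentile(q[:,0],[98,99,99.5,100]))
E
python3 tb.py w5;python3 tb.py w4; python3 mv.py .5 .30 .16 96
```

```text
6.65 [ 0.6072 -0.2815  0.1537] [179.93   0.42 102.99] [ 0.81 -0.19 -2.3 ] 0.2619302392161617
6967 [ 0.01205628 -0.01170052 -0.03157994] [ 0.07425493  0.01300875 -0.00698854]
y0,slope,z0,slope [ 0.0004  0.0011 -0.017  -0.0038] 0.0004677596200329498
[0.07330048 0.07369249 0.0737447  0.07425493]
6974 [ 0.01200566 -0.01176394 -0.03178489] [ 0.07425706  0.01292455 -0.00623504]
y0,slope,z0,slope [ 0.0003  0.0015 -0.017  -0.004 ] 0.00046630856369918186
[0.07330604 0.07370927 0.0737573  0.07425706]
[589.9  27.3 -12. ] [-0.001   0.0053  0.1219]
```

View pics/w5.png

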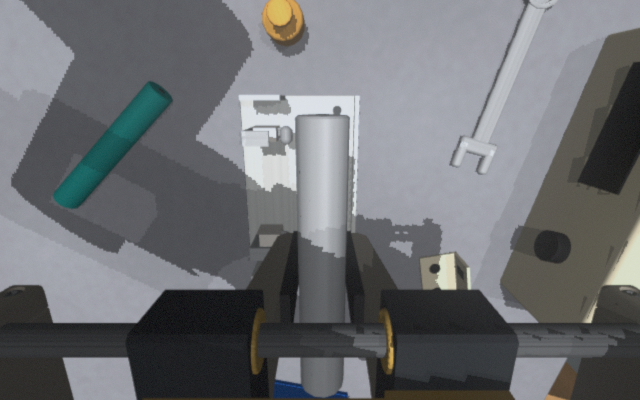

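{"method": "play_rows", "body": {
  "motion": [
    [[18,1,-1,0,0,0.004,1],[52,2,-2,0,0,0.01,1],[90,4,-3,0,0,0.02,1],[128,6,-4,0,0,0.03,1],[166,8,-5,0,0,0.035,1],[204,10,-6,0,0,0.045,1],[242,11,-7,0,0,0.05,1],[280,13,-8,0,0,0.06,1],[318,15,-9,0,0,0.065,1],[356,17,-10,0,0,0.075,1],[394,19,-11,0,0,0.08,1],[430,20,-12,0,0,0.09,1]]
  ]
}}

```text
time_s: 7.9
tool_pos: [0.5265, 0.1444, 0.1593]
orientation: [-179.8, 0.3, 97.8]
contact_force: [0.9, 0.4, -1.9]
width: 0.265
```

```bash
python3 mv.py .4976 .3013 .165 95.9
```

```text
[159.3  -7.3  -6.5] [-0.0036  0.0055  0.0335]
```

{"method": "play_rows", "body": {
  "motion": [
    [[35,-2,-1,0,0,0.007,1],[70,-3,-3,0,0,0.015,1],[105,-5,-4,0,0,0.022,1],[135,-6,-6,0,0,0.028,1],[152,-7,-6,0,0,0.033,1],[159,-7,-6,0,0,0.033,1],[159,-7,-6,0,0,0.033,1]]
  ]
}}

```text
time_s: 8.6
tool_pos: [0.4966, 0.3014, 0.1633]
orientation: [-179.7, 0.4, 96.0]
contact_force: [-0.2, 0.4, -3.1]
width: 0.264
```

```bash
python3 look.py w6; python3 tb.py w6; python3 fitv.py w6; python3 mv.py .4976 .3013 .165 95.9 .4976 .3013 .041 95.9
```

```text
8.6 [0.4966 0.3014 0.1633] [-179.69    0.37   96.02] [-0.18  0.43 -3.09] 0.26365995789796887
6980 [ 0.01200093 -0.0117482  -0.03206631] [ 0.07428178  0.01298836 -0.0164155 ]
y0,slope,z0,slope [ 0.0004  0.0012 -0.017  -0.0036] 0.0004675898913425585
[0.07334418 0.07374323 0.07378402 0.07428178]
plate 14395 ((498.14886474609375, 300.539794921875), (150.22251892089844, 159.20021057128906), 5.912179946899414)
blk 102 [0.51279954 0.35065729 0.04617321] [0.46677732 0.34289012 0.04317155] [0.51966439 0.35843512 0.04909206] ((493.252685546875, 350.8603210449219), (15.519835472106934, 52.94842529296875), 89.54440307617188)
[ 0.6  0.7 -1.6] [-0.0052  0.0066  0.0014]
[  1.4   1.4 122.4] [-0.0052  0.0066  0.0014]fitv.py:9: RuntimeWarning: Mean of empty slice.
  b=q[s];print('blk',len(b),b.mean(0),b.min(0),b.max(0), cv2.minAreaRect((b[:,:2]*1000).astype(np.float32)));c.append(b.mean(0))
  ret = um.true_divide(
Traceback (most recent call last):
  File "fitv.py", line 9, in <module>
    b=q[s];print('blk',len(b),b.mean(0),b.min(0),b.max(0), cv2.minAreaRect((b[:,:2]*1000).astype(np.float32)));c.append(b.mean(0))
                                        ~~~~~^^^
ValueError: zero-size array to reduction operation minimum which has no identity
```

View pics/w6.png

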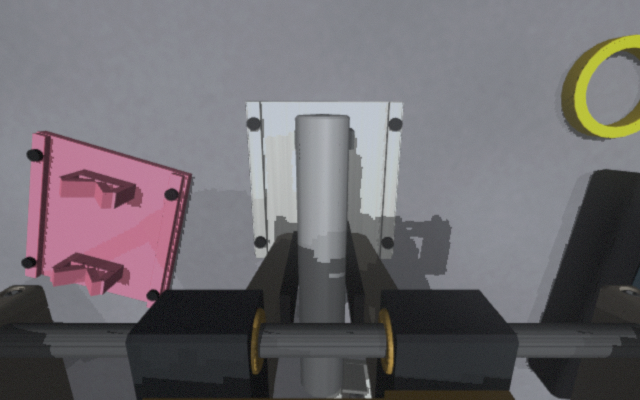

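{"method": "play_rows", "body": {
  "motion": [
    [[1,1,25,0,0,0,1],[1,1,55,0,0,0,1],[1,1,85,0,0,0,1],[1,1,105,0,0,0,1],[1,1,115,0,0,0,1],[1,1,121,0,0,0,1],[1,1,121,0,0,0,1]]
  ]
}}

```text
time_s: 9.35
tool_pos: [0.4974, 0.3003, 0.0423]
orientation: [-179.7, 0.4, 95.9]
contact_force: [0.7, -0.0, -2.5]
width: 0.263
```

```bash
python3 look.py w7; python3 mv.py .4978 .3013 .0345 95.9;python3 mv.py .4978 .3013 .0345 95.9
```

```text
9.35 [0.4974 0.3003 0.0423] [-179.68    0.39   95.95] [ 0.74 -0.03 -2.51] 0.2631735100149717
[0.6 0.2 8.4] [-0.0048  0.0064  0.001 ]
[0.6 0.2 8.4] [-0.0048  0.0064  0.001 ]
```

View pics/w7.png

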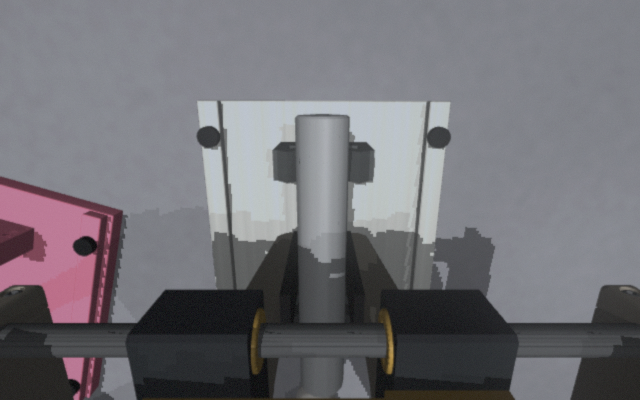

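{"method": "play_rows", "body": {
  "motion": [
    [[0.6,0.2,2,0,0,0,1],[0.6,0.2,4,0,0,0,1],[0.6,0.2,5.5,0,0,0,1],[0.6,0.2,6.5,0,0,0,1],[0.6,0.2,7,0,0,0,1],[0.6,0.2,7,0,0,0,1]]
  ]
}}

```text
time_s: 10.0
tool_pos: [0.4978, 0.3013, 0.0359]
orientation: [-179.7, 0.4, 96.0]
contact_force: [1.2, -0.2, -1.6]
width: 0.267
```

{"method": "play_rows", "body": {
  "motion": [
    [[0,0,0.5,0,0,0,1],[0,0,1,0,0,0,1],[0,0,1.5,0,0,0,1],[0,0,1.5,0,0,0,1]]
  ]
}}

```text
time_s: 10.4
tool_pos: [0.4977, 0.3012, 0.0343]
orientation: [-179.7, 0.4, 96.0]
contact_force: [0.5, 1.2, -2.3]
width: 0.264
```

{"method": "play_rows", "body": {
  "motion": [
    [[0,0,0.5,0,0,0,1],[0,0,1,0,0,0,1],[0,0,1,0,0,0,1]]
  ]
}}

```text
time_s: 10.7
tool_pos: [0.4978, 0.3013, 0.0337]
orientation: [-179.7, 0.4, 96.0]
contact_force: [-1.4, -1.4, 4.1]
width: 0.263
```

{"method": "play_rows", "body": {
  "motion": [
    [[0,0,0.3,0,0,0,1],[0,0,0.3,0,0,0,1]]
  ]
}}

```text
time_s: 10.9
tool_pos: [0.4978, 0.3013, 0.0337]
orientation: [-179.7, 0.4, 96.0]
contact_force: [-1.8, -1.3, 6.1]
width: 0.26
```

Seated; open slowly, only part way (about 50 mm).

{"method": "play_rows", "body": {
  "motion": [
    [[0,0,0,0,0,0,0.45],[0,0,0,0,0,0,0.3],[0,0,0,0,0,0,0.2],[0,0,0,0,0,0,0.1],[0,0,0,0,0,0,0],[0,0,0,0,0,0,0],[0,0,0,0,0,0,0]]
  ]
}}

```text
time_s: 11.6
tool_pos: [0.4978, 0.3013, 0.0337]
orientation: [-179.7, 0.4, 96.0]
contact_force: [-0.4, 0.4, 0.6]
width: 0.5
```

```bash
python3 look.py w8; python3 tb.py w8
```

```text
11.6 [0.4978 0.3013 0.0337] [-179.74    0.36   95.96] [-0.37  0.44  0.56] 0.49955845714159147
8126 [ 0.01200365 -0.01997706 -0.03195155] [ 7.42772248e-02  1.99944411e-02 -1.04253505e-06]
y0,slope,z0,slope [ 0.0003  0.0017 -0.0171 -0.0045] 0.000985027706199859
[0.07316642 0.07368711 0.07375997 0.07427722]
```

View pics/w8.png

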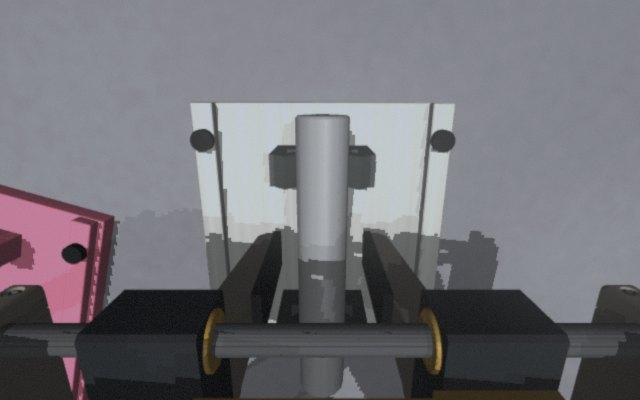

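Released, seated. Retract straight up, then back off along the bar for a check view.

{"method": "play_rows", "body": {
  "motion": [
    [[0,0,-10,0,0,0,0],[0,0,-30,0,0,0,0],[0,0,-60,0,0,0,0],[0,0,-100,0,0,0,0],[0,0,-140,0,0,0,0],[-30,0,-180,0,0,0,0],[-60,0,-205,0,0,0,0],[-80,0,-205,0,0,0,-0.5],[-80,0,-205,0,0,0,-0.5],[-80,0,-205,0,0,0,-0.5]]
  ]
}}

```text
time_s: 12.65
tool_pos: [0.5068, 0.2231, 0.2396]
orientation: [-179.8, 0.3, 95.9]
contact_force: [-0.4, 0.4, -1.0]
width: 0.735
```

```bash
python3 look.py w9; python3 - <<'E'
from h import *
from workcell import grab_frame
from scipy.optimize import least_squares
P=np.load('w9.npz')['P'].reshape(-1,3)
ya=np.radians(5.9);X=np.array([np.cos(ya),np.sin(ya)]);Y=np.array([-X[1],X[0]])
r=P[:,:2]-[.4981,.3005];x=r@X;y=r@Y;z=P[:,2]
m=(abs(x)<.013)&(abs(y)<.09)&(z>.054)&(z<.07)
def g(p): return np.hypot(x[m]-p[0]-p[1]*y[m],z[m]-p[2]-p[3]*y[m])-.0125
o=least_squares(g,[0,0,.052,0],loss='soft_l1',f_scale=.001);print(m.sum(),o.x.round(4),y[m].min(),y[m].max())
q=P[(abs(x)<.1)&(abs(y)<.1)&(z>.006)&(z<.03)];print(cv2.minAreaRect((q[:,:2]*1000).astype(np.float32)))
for n in('top','side'):
    p,d=grab_frame(n);cv2.imwrite(f'pics/{n}1.png',p[:,:,::-1])
E
```

```text
12.65 [0.5068 0.2231 0.2396] [-179.75    0.33   95.89] [-0.4   0.43 -0.97] 0.7346412154739131
3496 [-0.0001  0.0011  0.0509  0.0006] -0.0749783862521882 0.0747994886007346
((498.04351806640625, 300.6208801269531), (150.373046875, 159.92276000976562), 5.889091491699219)
```

View pics/w9.png

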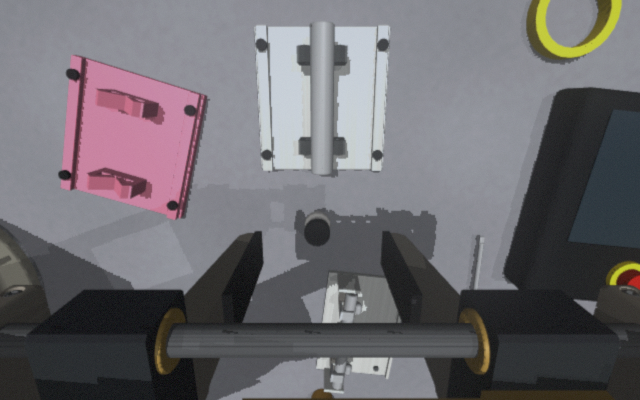

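View pics/side1.png

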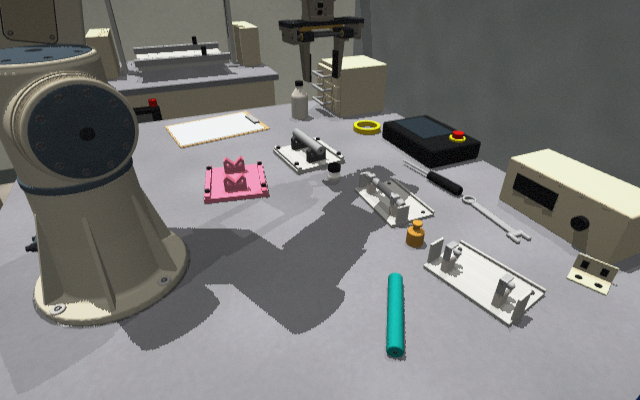

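```bash
python3 -c "
from workcell import sign_off
print(sign_off())"
```

```text
the job is handed in; nothing more can be done
None
```

The thick mandrel now lies in both V blocks on the aluminium plate, and the job is handed in at about 12.8 s of the 40 s limit.

I gripped the bar between its clips and moved it 43 mm sideways out of the open side at its start height. Then I lifted it, carried it over and lowered it until the wrist force showed contact. I opened the jaws only part way, so they would clear the rails, and raised the arm clear.

**Forces:** the force readings, taken at the end of each move, stayed below about 10 N throughout.

**Seating:** in the last wrist view the bar ran from −75.0 to +74.8 mm along the plate. It sat within 0.1 mm of the middle across the notches and was level to about 0.03°. Its measured axis height was 50.9 mm against the nominal 52 mm. The same camera read the bar about 0.9 mm low in its rack, so I put the difference down to calibration.

**Surroundings:** the thin mandrel still looks in place in its clips in both the wrist and side views. I did not touch it, the pink plate or the turquoise bar.

No check failed.

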